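Slacken the paddle nut of the neck vice

TASK

Slacken the paddle nut of the vice that holds the gold alto neck, so that the neck can be lifted out later: turn it at least an eighth of a turn the way it loosens, then let go. One of the two vices has an ordinary thread and the other a reverse thread and they look alike, so try one way and, if the nut is against its stop, turn it the other way. Leave the other vice's nut alone and the neck standing in its socket.

Things in the scene. Friction and masses are not known exactly. Their poses are not given: they have to be found in the camera images.
- grip_a (a point): vice A's nut: an upright flat brass paddle 56 mm long, 12 thick, 32 high, turning in place about a vertical axis. The point is the paddle's centre, on the axis, 66 mm above the table; below the paddle (50 mm up) is a round hub, then the grey base, top at 22 mm. x runs along the paddle, y across its thickness (grip along y), z up. At first tight, paddle along the base, x towards the socket and clip.
- grip_b (a point): vice B's nut, same shape and axes as grip_a. One vice has an ordinary thread (loosens anticlockwise seen from above), the other a reverse thread (loosens clockwise); nothing shows which. On each vice the socket and clip stand 105 mm from the nut's axis, on the side away from the robot. The vices change places from run to run.
- nut_a (a joint): turn of vice A's nut in rad, positive anticlockwise seen from above; 0 is tight, against a hard stop. It turns up to 1.2 rad, in its loosening direction only, with a steady friction of about 0.1 N m, and stays where it is left.
- nut_b (a joint): the same for vice B's nut.
- neck: gold alto saxophone neck, a curved tube standing upright and loose in the socket of either vice, 105 mm from that vice's nut axis (the other vice holds a straight steel mandrel). Origin: centre of its underside, 22 mm above the table; foot 24 mm in diameter; it rises 160 mm and curves over, away from the robot, to 170 mm along its x axis.
Mind the look-alikes: they are no part of the job. Leave any blue or red look-alike of the part that bears grip_b alone. Leave any purple look-alike of the neck alone.

How it is judged (in metres and radians):
At the end, for the whole second after the job is handed in: The nut of the vice that holds the neck is turned at least 0.70 rad (40 degrees) in its loosening direction; the other vice's nut is within 0.2 rad of tight; the neck stands in its socket, within 15 mm of where it was, tilted less than 0.2 rad, at rest (((horizontal distance between grip_a and neck below 0.135 m and value of joint nut_a above 0.7 rad and value of joint nut_b above -0.2 rad) or (horizontal distance between grip_b and neck below 0.135 m and value of joint nut_b below -0.7 rad and value of joint nut_a below 0.2 rad)) and distance of neck from where it was at the start of the episode below 0.015 m and angle between neck's own z axis and vertical below 0.2 rad and linear speed of neck below 0.03 m/s); the robot touches nothing.
It fails at once if the nut of the other vice is turned (more than 0.2 rad) ((horizontal distance between grip_a and neck below 0.135 m and value of joint nut_b below -0.2 rad) or (horizontal distance between grip_b and neck below 0.135 m and value of joint nut_a above 0.2 rad)).
It fails at once if the neck is knocked over or pulled out of its socket (angle between neck's own z axis and vertical above 0.35 rad or distance of neck from where it was at the start of the episode above 0.03 m).
It also fails if it takes over 35 s, if anything falls off the work surface, if the arm or the gripper's body presses on something with over 40 N, if the wrist force passes 120 N, or if a joint passes its speed limit or range.

ROBOT

A 6-joint arm with a two-finger parallel gripper is mounted at the origin on the work surface. World frame = base frame: x ahead of the robot, y to its left, z up, the work surface at z = 0. Lengths are in mm, angles in rad, forces in N, time in s.
With the tool pointing down it reaches from about 350 to 875 mm from the base axis. Payload 4.2 kg.
Tool frame: the origin (TCP) lies midway between the tips of the shut fingers; the grasp point (between the pads) lies 19 mm behind it (arm.grasp_offset is the distance from the TCP to the grasp point, in mm); z points along the fingers, y is the direction in which the jaws open and shut (so a half turn about z gives the same grasp; the last joint's range is limited). The gripper opens to 85 mm and grips with 20 to 120 N. Pads are 22 mm wide; open, the fingers measure 114 mm over their backs; the gripper's body (76 mm by 85 mm) begins 54 mm behind the grasp point. The pads swing forward as they close: fully open they stand 13 mm farther back than shut.
Start: joints at [-1.03, 0.385, 0.008, 0, -1.194, -0.259], TCP at [173.819, -600.322, 231.312] pointing down, gripper open.
Joint ranges: [-3.14, 3.14], [-1.21, 2.06], [-1.07, 1.41], [-3.16, 2.05], [-2.99, -0.16], [-3.1, 3.1]. Speed limits (rad/s): [2.79, 2.79, 3.14, 3.14, 3.14, 3.14].

INTERFACE

Orientations are given as a unit quaternion [x, y, z, w].
In Python, from bench import arm gives the robot as it stands.
- The arm moves only by the tool move_arm, never from a script. Its argument "moves" is a list of rows, each an object with "gripper": the gripper's target within -1 to 1 (fully open at 1, half-way at 0, shut at -1); "xyz": the shift along the tool's x, y, z in cm, a list of three; "angular": the turn, a rotation vector about the tool's x, y, z in rad, a list of three. In form: [{"gripper": gripper, "xyz": [dx, dy, dz], "angular": [wx, wy, wz]}, ...]. A call has 1 to 10 rows; each row is the pose to reach, as a shift and turn from the pose commanded when the call began, along the tool's axes at that moment; what a row does not reach only later rows make up. A row lasts 1/8 s, in which the tool goes at most 62.5 mm and 10.7 degrees, less where a joint would pass 70% of its speed; a pose out of reach is approached as far as the arm can. A call with a gripper value outside its range is refused whole. The fingers move at their own pace and stop on an object; the grip force is fixed at half the most. Time passes only in rows, so rows that repeat a pose let the fingers close. It gives the time, the measured TCP pose, the force and the opening at its end, in the units of the state.
- arm.read_state(): the state, without advancing time (a new reading comes with each control period).
- arm.get_image(name): name is "side" or "top" or "wrist"; returns (picture, depth): 420x560x3 uint8, blue, green, red; 420x560 float32, mm along the optical axis (not along the pixel's ray), 0 where there is no reading.
- arm.get_calibration(name): a dict with "camera_matrix" (3x3 intrinsics, pixels), "R" (3x3) and "t" (3): a world point X has camera coordinates R X + t. Camera axes: x right, y down, z forward; pixel columns grow to the right and rows downward; lengths in mm; the calibration is good to about 2 mm. A picture is of the moment at which its call begins: read the wrist's pose just before it. get_calibration takes no time and is no camera call; for the wrist camera it gives the pose at the moment of the call.
- arm.job_done(): hands the job in, once; it reports no verdict.
The state is a dict: "clock": time; "joints": joint angles; "joint_vel": joint speeds; "joint_efforts": joint torques, N m; "position": TCP position; "ee_rot": TCP orientation; "contact_force": force on the tool from outside, world axes, zero at the start; "wrist_torque": the same for the moment, N m; "gripper_width": finger opening in mm.
Only numpy, scipy, OpenCV 4.12 (cv2) and the standard library are available. Lean on these libraries where they do the work, as an engineer would, in place of code of your own. Each camera call takes 0.05 s, during which the arm holds its last target. There are 200 camera calls.

## Working session

There is one attempt and no reset: what is moved stays moved. The work goes in short steps, Python scripts to look and compute and a tool call to move; the robot and the scene stay as the last step left them, time stands still between calls to the robot, and variables do not carry over. Pictures are saved under pics/ and viewed, about 8 in all and at most 12, crops included, and the job is handed in when it is done.

Besides the shell and the picture viewer there is one more tool, called after ">>>" as a command line: name --argument value ..., lists and objects as JSON in quotes. move_arm: Moves the arm, as the interface text tells. Its arguments: {"type":"object","properties":{"moves":{"type":"array","items":{"type":"object","properties":{"gripper":{"type":"number"},"xyz":{"type":"array","items":{"type":"number"}},"angular":{"type":"array","items":{"type":"number"}}}}}},"required":["moves"]}

```bash
mkdir -p pics; python3 - <<'E'
from bench import arm
import cv2,numpy as np
for n in("top","side"):
    p,d=arm.get_image(n); cv2.imwrite(f"pics/{n}.png",p); np.save(f"pics/{n}.npy",d)
    c=arm.get_calibration(n); np.savez(f"pics/{n}.npz",**{k:np.array(c[k]) for k in("camera_matrix","R","t")})
    print(n,c)
print(arm.read_state())
E
```

```text
top {'camera_matrix': array([[454.62058045,   0.        , 283.5204358 ],
       [  0.        , 454.62058045, 220.0771252 ],
       [  0.        ,   0.        ,   1.        ]]), 'R': array([[-0.00893384, -0.99992523,  0.00834932],
       [-0.99804546,  0.00839998, -0.0619249 ],
       [ 0.06185014, -0.00888623, -0.99804589]]), 't': array([5.81031007e-01, 5.39575549e+02, 9.29895230e+02])}
side {'camera_matrix': array([[443.8684974 ,   0.        , 284.27252222],
       [  0.        , 443.8684974 , 206.99484844],
       [  0.        ,   0.        ,   1.        ]]), 'R': array([[-0.97236237, -0.23336231,  0.00731138],
       [-0.18421834,  0.74760002, -0.63808918],
       [ 0.14343998, -0.6218008 , -0.76992775]]), 't': array([517.09066693, 150.89250479, 883.05614355])}
{'clock': 0.1, 'joints': array([-1.03038997e+00,  3.85462855e-01,  6.79287643e-03, -3.97208401e-04,
       -1.19399203e+00, -2.58557110e-01]), 'joint_vel': array([ 0.00060483, -0.00154034,  0.00385115, -0.00062181, -0.00203287,
        0.00031335]), 'joint_efforts': array([-4.01999077e-04, -3.93318808e+01,  1.88930047e+01,  4.19793159e+00,
       -2.56957675e-03,  5.81759750e-06]), 'position': array([ 173.67827933, -599.86085342,  230.35861149]), 'ee_rot': array([-1.40386047e-01,  9.90096386e-01,  9.31191536e-04, -1.92752392e-04]), 'contact_force': array([-0.50611998,  0.08438341, -0.46713346]), 'wrist_torque': array([-0.00950847, -0.00310541, -0.00279417]), 'gripper_width': 85.3269731968159}
```

View pics/top.png

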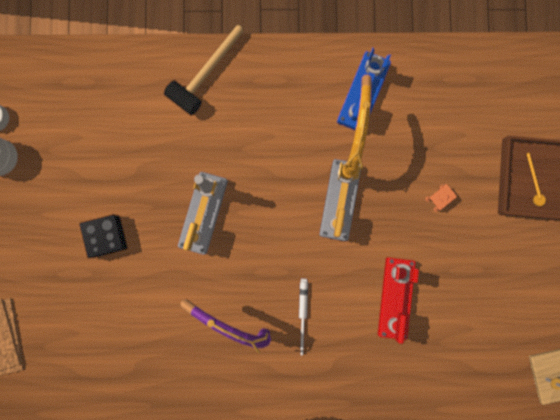

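View pics/side.png

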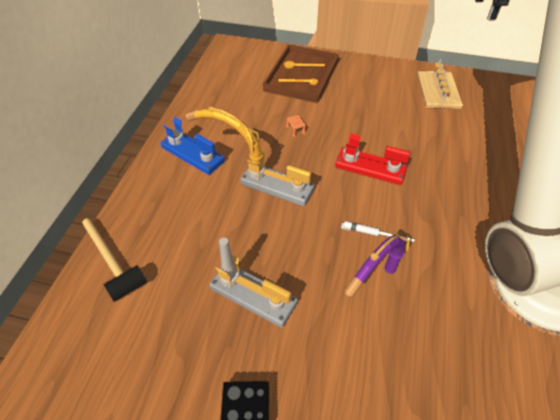

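```bash
cat > h.py <<'E'
import numpy as np,cv2
def cloud(d,K,R,t):
    v,u=np.indices(d.shape); P=np.stack([(u-K[0,2])*d/K[0,0],(v-K[1,2])*d/K[1,1],d],-1)
    W=(P-t)@R; W[d==0]=np.nan; return W
def load(n):
    c=np.load(f"pics/{n}.npz"); return cloud(np.load(f"pics/{n}.npy"),c["camera_matrix"],c["R"],c["t"])
E
python3 - <<'E'
from h import *
W=load("top"); S=load("side")
q=W[212,343];print(q,W[170,350],W[182,204],W[220,200])
for nm,X in(("top",W),("side",S)):
  for c in (W[212,343],W[220,200]):
    m=(np.hypot(X[...,0]-c[0],X[...,1]-c[1])<55)&(X[...,2]>74)&(X[...,2]<90)
    p=X[m]; 
    if len(p)<5: print(nm,len(p)); continue
    r=cv2.minAreaRect(p[:,:2].astype(np.float32)); 
    e=np.linalg.eigh(np.cov(p[:,:2].T))[1][:,1]
    print(nm,len(p),p.mean(0).round(1),r,np.degrees(np.arctan(e[1]/e[0])).round(1),p[:,2].max())
  m=(np.hypot(X[...,0]-W[170,350][0],X[...,1]-W[170,350][1])<60)&(X[...,2]>90)&(X[...,2]<130)
  print("neck",X[m].mean(0))
E
```

```text
[ 550.44560877 -119.53101238   79.67539374] [ 625.95046455 -128.34287621  119.80563065] [603.62962188 142.20049702 132.11870265] [539.73775639 165.5736046   39.40322868]
top 174 [ 529.4 -112.5   80.5] ((529.0986328125, -113.0510482788086), (12.065850257873535, 55.455787658691406), 78.79113006591797) -11.0 85.12713214097373
top 151 [509.4 177.9  80.5] ((510.1325988769531, 178.07803344726562), (12.703519821166992, 45.37977600097656), 73.59188079833984) -16.3 84.39110327453245
neck [ 628.9520924  -131.06797276  113.15782221]
side 144 [ 527.5 -111.    79.7] ((527.4537963867188, -111.63087463378906), (14.764626502990723, 55.37372970581055), 77.01428985595703) -10.8 84.10754905270365
side 172 [509.  179.8  80.4] ((509.474609375, 178.72109985351562), (11.820075988769531, 43.71330642700195), 73.75069427490234) -16.4 86.46319405645731
neck [ 630.04054866 -127.95950104  112.13111005]
```

>>> move_arm --moves '[{"gripper":1,"xyz":[-47.6,37.0,0],"angular":[0,0,0.474]},{"gripper":1,"xyz":[-47.6,37.0,0],"angular":[0,0,0.474]},{"gripper":1,"xyz":[-47.6,37.0,0],"angular":[0,0,0.474]},{"gripper":1,"xyz":[-47.6,37.0,0],"angular":[0,0,0.474]},{"gripper":1,"xyz":[-47.6,37.0,0],"angular":[0,0,0.474]},{"gripper":1,"xyz":[-47.6,37.0,0],"angular":[0,0,0.474]},{"gripper":1,"xyz":[-47.6,37.0,0],"angular":[0,0,0.474]},{"gripper":1,"xyz":[-47.6,37.0,0],"angular":[0,0,0.474]},{"gripper":1,"xyz":[-47.6,37.0,0],"angular":[0,0,0.474]},{"gripper":1,"xyz":[-47.6,37.0,0],"angular":[0,0,0.474]}]'

```text
clock: 1.35
position: [529.0, -110.3, 231.0]
ee_rot: [0.095, 0.995, 0.0, -0.0]
contact_force: [0.1, -0.7, 0.4]
gripper_width: 85.9
```

```bash
python3 - <<'E'
from bench import arm
from h import *
s=arm.read_state(); c=arm.get_calibration("wrist"); p,d=arm.get_image("wrist"); cv2.imwrite("pics/w1.png",p)
print(s["position"],s["ee_rot"],s["joints"])
R,t=np.array(c["R"]),np.array(c["t"]); print("cam",-R.T@t)
X=cloud(d,np.array(c["camera_matrix"]),R,t)
m=(np.hypot(X[...,0]-528,X[...,1]+112)<50)&(X[...,2]>74)&(X[...,2]<90)
q=X[m]; print(len(q))
if len(q)>5:
  r=cv2.minAreaRect(q[:,:2].astype(np.float32)); e=np.linalg.eigh(np.cov(q[:,:2].T))[1][:,1]
  print(q.mean(0),r,np.degrees(np.arctan(e[1]/e[0])))
E
```

```text
[ 529.0449124  -110.26165102  230.97680671] [ 9.51983774e-02  9.95458283e-01  2.02507276e-05 -2.75726558e-04] [ 9.46299819e-02  2.41591201e-01 -2.00331576e-01 -1.59158774e-04
 -1.12940744e+00 -1.85604381e+00]
cam [450.75986729 -96.20359611 373.38004596]
904
[ 527.3608172  -114.03736487   80.70129355] ((529.1707153320312, -114.28901672363281), (11.96352767944336, 55.221527099609375), 78.64942932128906) -11.431867243934786
```

View pics/w1.png

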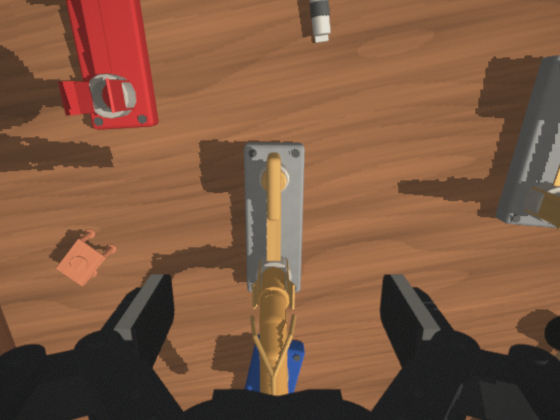

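>>> move_arm --moves '[{"gripper":1,"xyz":[0,-0.32,5],"angular":[0,0,0]},{"gripper":1,"xyz":[0,-0.32,10],"angular":[0,0,0]},{"gripper":1,"xyz":[0,-0.32,14],"angular":[0,0,0]},{"gripper":1,"xyz":[0,-0.32,16.5],"angular":[0,0,0]},{"gripper":1,"xyz":[0,-0.32,17.7],"angular":[0,0,0]},{"gripper":1,"xyz":[0,-0.32,17.7],"angular":[0,0,0]}]'

```text
clock: 2.15
position: [527.3, -115.8, 53.8]
ee_rot: [0.096, 0.995, -0.0, -0.001]
contact_force: [-0.4, -0.8, 0.3]
gripper_width: 85.5
```

>>> move_arm --moves '[{"gripper":-1,"xyz":[0,0,0],"angular":[0,0,0]},{"gripper":-1,"xyz":[0,0,0],"angular":[0,0,0]},{"gripper":-1,"xyz":[0,0,0],"angular":[0,0,0]},{"gripper":-1,"xyz":[0,0,0],"angular":[0,0,0]},{"gripper":-1,"xyz":[0,0,0],"angular":[0,0,0]},{"gripper":-1,"xyz":[0,0,0],"angular":[0,0,0]},{"gripper":-1,"xyz":[0,0,0],"angular":[0,0,0]},{"gripper":-1,"xyz":[0,0,0],"angular":[0,0,0]}]'

```text
clock: 3.15
position: [528.3, -113.5, 55.1]
ee_rot: [0.096, 0.995, 0.001, 0.001]
contact_force: [-0.9, 11.4, 4.8]
gripper_width: 10.6
```

```bash
python3 -c "
from bench import arm
s=arm.read_state()
for k in('position','ee_rot','contact_force','wrist_torque','gripper_width','joints'):print(k,s[k])"
```

```text
position [ 528.27205733 -113.48509677   55.05282839]
ee_rot [9.59939204e-02 9.95380682e-01 1.27216324e-03 9.20612387e-04]
contact_force [-0.93192928 11.42825435  4.76371356]
wrist_torque [ 2.90531221  0.35114333 -0.21841735]
gripper_width 10.635846625429824
joints [ 0.08738117  0.4387775  -0.41843505 -0.00331724 -0.71131186 -1.84795129]
```

>>> move_arm --moves '[{"gripper":-1,"xyz":[0,0.2,0],"angular":[0,0,-0.04]},{"gripper":-1,"xyz":[0,0.2,0],"angular":[0,0,-0.08]},{"gripper":-1,"xyz":[0,0.2,0],"angular":[0,0,-0.12]},{"gripper":-1,"xyz":[0,0.2,0],"angular":[0,0,-0.12]}]'

```text
clock: 3.65
position: [528.3, -113.3, 55.2]
ee_rot: [0.042, 0.999, 0.001, 0.001]
contact_force: [-0.9, 3.8, 6.2]
gripper_width: 11.1
```

```bash
python3 -c "
from bench import arm
s=arm.read_state()
for k in('position','ee_rot','contact_force','wrist_torque','gripper_width','joints'):print(k,s[k])"
```

```text
position [ 528.30284694 -113.27557167   55.1861735 ]
ee_rot [0.04193899 0.99911838 0.00147218 0.00118853]
contact_force [-0.91388656  3.82124874  6.2306659 ]
wrist_torque [ 0.89031786  0.24862852 -2.74802838]
gripper_width 11.082746494022246
joints [ 0.08752157  0.43844177 -0.4183217  -0.00400234 -0.71129949 -1.73919238]
```

Torque of −2.7 N m is far above the 0.1 N m friction, so the nut is against its stop (the pads slipped). Now the other way.

>>> move_arm --moves '[{"gripper":-1,"xyz":[0,0,0],"angular":[0,0,0.06]},{"gripper":-1,"xyz":[0,0,0],"angular":[0,0,0.12]},{"gripper":-1,"xyz":[0,0,0],"angular":[0,0,0.18]},{"gripper":-1,"xyz":[0,0,0],"angular":[0,0,0.24]},{"gripper":-1,"xyz":[0,0,0],"angular":[0,0,0.27]},{"gripper":-1,"xyz":[0,0,0],"angular":[0,0,0.27]}]'

```text
clock: 4.4
position: [528.3, -113.1, 55.0]
ee_rot: [0.17, 0.986, 0.0, 0.0]
contact_force: [-2.3, 5.5, 5.0]
gripper_width: 11.1
```

```bash
python3 -c "
from bench import arm
s=arm.read_state()
for k in('position','ee_rot','contact_force','wrist_torque','gripper_width','joints'):print(k,s[k])"
```

```text
position [ 528.31069297 -113.1137714    55.02359939]
ee_rot [1.69658393e-01 9.85502766e-01 3.06938123e-04 4.83518888e-04]
contact_force [-2.3255701   5.52925863  4.95203831]
wrist_torque [ 1.24586964  0.45125783 -0.03524775]
gripper_width 11.094384178499507
joints [ 8.91425446e-02  4.38999566e-01 -4.19178479e-01 -5.28409261e-04
 -7.11526129e-01 -2.00050497e+00]
```

>>> move_arm --moves '[{"gripper":-1,"xyz":[0,0,0],"angular":[0,0,0.1]},{"gripper":-1,"xyz":[0,0,0],"angular":[0,0,0.2]},{"gripper":-1,"xyz":[0,0,0],"angular":[0,0,0.3]},{"gripper":-1,"xyz":[0,0,0],"angular":[0,0,0.4]},{"gripper":-1,"xyz":[0,0,0],"angular":[0,0,0.5]},{"gripper":-1,"xyz":[0,0,0],"angular":[0,0,0.6]},{"gripper":-1,"xyz":[0,0,0],"angular":[0,0,0.7]},{"gripper":-1,"xyz":[0,0,0],"angular":[0,0,0.78]},{"gripper":-1,"xyz":[0,0,0],"angular":[0,0,0.78]}]'

```text
clock: 5.52
position: [529.1, -112.2, 55.1]
ee_rot: [0.532, 0.847, 0.001, 0.001]
contact_force: [0.1, 9.2, 4.9]
gripper_width: 11.2
```

```bash
python3 - <<'E'
from bench import arm
import cv2
s=arm.read_state()
for k in('clock','position','ee_rot','contact_force','wrist_torque','gripper_width','joints'):print(k,s[k])
p,d=arm.get_image("side"); cv2.imwrite("pics/s2.png",p)
E
```

```text
clock 5.525
position [ 529.13834496 -112.22083821   55.05443913]
ee_rot [5.31653486e-01 8.46960628e-01 1.28015141e-03 7.91023422e-04]
contact_force [0.08924964 9.17306243 4.88034746]
wrist_torque [ 2.31710947  0.19892761 -0.05524769]
gripper_width 11.217910567324237
joints [ 9.02977571e-02  4.39220240e-01 -4.18231574e-01 -1.65336981e-03
 -7.10535367e-01 -2.78094700e+00]
```

View pics/s2.png

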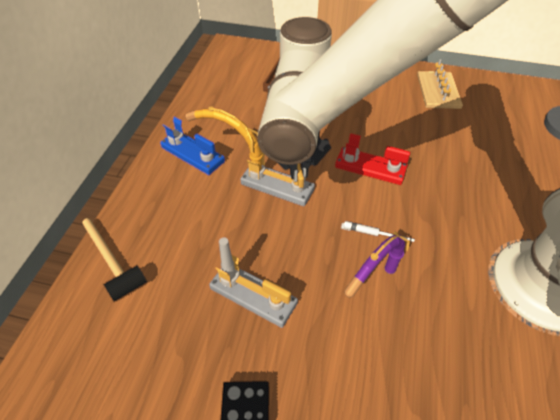

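The neck still stands, and the paddle near (298,178) is held and turned. Next I release, then rise.

>>> move_arm --moves '[{"gripper":1,"xyz":[0,0,0],"angular":[0,0,0]},{"gripper":1,"xyz":[0,0,0],"angular":[0,0,0]},{"gripper":1,"xyz":[0,0,0],"angular":[0,0,0]},{"gripper":1,"xyz":[0,0,0],"angular":[0,0,0]},{"gripper":1,"xyz":[0,0,0],"angular":[0,0,0]},{"gripper":1,"xyz":[0,0,0],"angular":[0,0,0]}]'

```text
clock: 6.32
position: [527.9, -113.8, 54.3]
ee_rot: [0.532, 0.847, -0.0, 0.0]
contact_force: [0.7, 0.4, -1.0]
gripper_width: 85.5
```

>>> move_arm --moves '[{"gripper":1,"xyz":[0,0,-3],"angular":[0,0,0]},{"gripper":1,"xyz":[0,0,-8],"angular":[0,0,0]},{"gripper":1,"xyz":[0,0,-13],"angular":[0,0,0]},{"gripper":1,"xyz":[0,0,-18],"angular":[0,0,0]},{"gripper":1,"xyz":[0,0,-18],"angular":[0,0,0]},{"gripper":1,"xyz":[0,0,-18],"angular":[0,0,0]}]'

```text
clock: 7.08
position: [527.4, -113.6, 233.9]
ee_rot: [0.532, 0.847, 0.0, -0.0]
contact_force: [0.3, -0.7, -0.7]
gripper_width: 85.5
```

```bash
python3 - <<'E'
from bench import arm
from h import *
s=arm.read_state(); print(s["position"],s["contact_force"],s["gripper_width"],s["clock"])
for n in("wrist","side"):
  c=arm.get_calibration(n); p,d=arm.get_image(n); cv2.imwrite(f"pics/{n}3.png",p)
  X=cloud(d,np.array(c["camera_matrix"]),np.array(c["R"]),np.array(c["t"]))
  for cx in((528,-113),(509,178)):
    m=(np.hypot(X[...,0]-cx[0],X[...,1]-cx[1])<40)&(X[...,2]>74)&(X[...,2]<90); q=X[m]
    if len(q)>20: print(n,cx,len(q),cv2.minAreaRect(q[:,:2].astype(np.float32)))
  m=(np.hypot(X[...,0]-629,X[...,1]+130)<60)&(X[...,2]>90)&(X[...,2]<130); print("neck",X[m].mean(0))
E
```

```text
[ 527.35719696 -113.61856412  233.86518325] [ 0.33930963 -0.7376463  -0.74599095] 85.51521626562526 7.075
wrist (528, -113) 860 ((529.657470703125, -113.44268035888672), (11.346736907958984, 54.7352409362793), 25.598426818847656)
neck [ 628.33404873 -131.24213973  110.67793075]
side (528, -113) 114 ((526.9382934570312, -111.6530990600586), (11.661255836486816, 54.36153793334961), 24.620853424072266)
side (509, 178) 219 ((503.7544860839844, 179.93505859375), (12.603666305541992, 55.766456604003906), 72.3799819946289)
neck [ 630.25987922 -127.95717369  112.31882597]
```

View pics/wrist3.png

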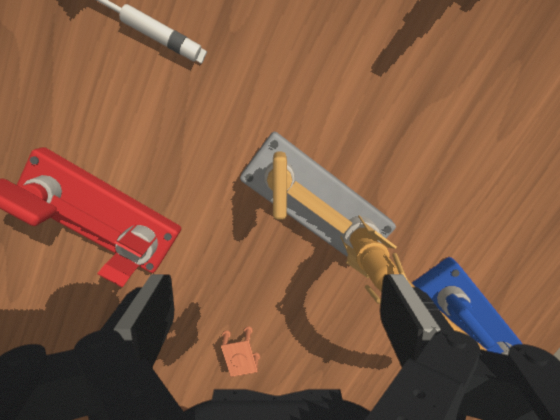

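The paddle (280,185) is turned about 53° (78.7° to 25.6°, 0.93 rad) clockwise from the base. The neck has not moved and the gripper is clear of everything.

```bash
python3 -c "
from bench import arm
print(arm.job_done())"
```

```text
the job is handed in; nothing more can be done
None
```

I slackened the paddle nut of the vice holding the gold neck and handed the job in at about 7 s.

- **Finding the direction:** I turned it anticlockwise first and felt about 2.7 N m, so the nut was against its stop. Clockwise it turned freely at about 0.04 N m, so this vice has the reverse thread.
- **How far it turned:** the wrist camera shows the paddle about 53° (0.93 rad) clockwise of tight, and the side camera agrees to about a degree. The requirement was 0.70 rad.
- **Neck and other vice:** the neck is within about 1 mm of where it was (a shift up to 2.5 mm in height in the wrist view is within measuring error). It looked upright when I held the paddle, though I did not measure its tilt. The other vice's nut was never touched; it read 72–74° before and after.
- **Robot:** the gripper is open, about 180 mm above where it let go, with no contact force beyond sensor noise.

No check failed.

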